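# Turn the oatcake on the griddle with the turner from the drying rack

### The arm

A 6-joint arm with a two-finger parallel gripper is mounted at the origin on a cart in front of the work surface, level with it; the furniture and walls round the work are solid. World frame = base frame: x ahead of the robot, y to its left, z up, the work surface at z = 0. Lengths are in mm, angles in rad, forces in N, time in s.
With the tool pointing down it reaches from about 350 to 850 mm from the base axis. Payload 8.1 kg.
Tool frame: the origin (TCP) lies at the very end of the fingers, on their centre line; the grasp point (between the pads) lies 19 mm behind it; z points along the fingers, y is the line along which they close (so a half turn about z gives the same grasp; the last joint's range is limited). The gripper opens to 85 mm and grips with 20 to 120 N. Pads are 22 mm wide; open, the fingers measure 114 mm over their backs; the gripper's body (76 mm by 85 mm) begins 54 mm behind the grasp point. The pads swing forward as they close: fully open they stand 13 mm farther back than shut.
Start: joints at [1.021, 0.13, 1.488, -0, 1.523, -0.085], TCP at [268.927, 536.362, 231.292] pointing down, gripper open.
Joint ranges: [-2.96, 2.96], [-0.89, 2.26], [0.02, 2.5], [-1.34, 4.48], [0, 2.73], [-2.66, 2.66]. Speed limits (rad/s): [2.39, 2.39, 2.79, 3.14, 3.14, 3.14].

### API

Orientations are given as a rotation vector (axis times angle).
In Python, from rig import get_state, viewer, robot gives the robot as it stands. The module is installed in compiled form; this text tells all that it offers.
- The arm moves only by the tool send_rows, never from a script. Its argument "plan" is a list that holds one entry, the list of rows, each a list of 5 numbers: the shift along the tool's x, y, z in m, then the turn about the tool's z in rad, then the closure in counts, from 0 (fully open) to 255 (shut). A call has 1 to 10 rows; each row is the pose to reach, as a shift and turn from the pose commanded when the call began, along the tool's axes at that moment; what a row does not reach only later rows make up. A row lasts 1/12 s, in which the tool goes at most 41.7 mm and 7.16 degrees, less where a joint would pass 70% of its speed; a pose out of reach is approached as far as the arm can. A call with a gripper value outside its range is refused whole. The fingers move at their own pace and stop on an object; "newtons" is the grip in N (left out, the last holds). Time passes only in rows, so rows that repeat a pose let the fingers close. It gives the time, the measured TCP pose, the force, the opening and the grip force at its end, in the units of the state.
- get_state(): the state, without advancing time (a new reading comes with each control period).
- viewer.get_image(name): name is "side" or "top" or "wrist"; returns a dict with "image" (400x640x3 uint8, blue, green, red), "camera_matrix" (3x3 intrinsics, pixels), "camera_from_world" (4x4, takes a point from world to camera coordinates); the wrist camera has in their place "hand_eye" (4x4, takes a point from camera to tool coordinates, whose origin is the TCP and whose axes are the flange's). Camera axes: x right, y down, z forward; pixel columns grow to the right and rows downward; lengths in mm; the calibration is good to about 2 mm. A picture is of the moment at which its call begins: read the wrist's pose just before it. There is no depth.
- robot.sign_off(): hands the job in; it is judged then, once.
The state is a dict: "clock": time; "joint_pos": joint angles; "qd": joint speeds; "joint_efforts": joint torques, N m; "eef_pos": TCP position; "eef_rot": TCP orientation; "wrist_force": force on the tool from outside, world axes, zero at the start; "torque": the same for the moment, N m; "gripper_width": opening from 0.0 (shut) to 1.0 (fully open); "grip_force": force on a finger pad.
Only numpy, scipy, OpenCV 4.12 (cv2) and the standard library are available. Lean on these libraries where they do the work, as an engineer would, in place of code of your own. Each camera call takes 0.05 s, during which the arm holds its last target. There are 200 camera calls.

### The job

Take the turner out of the wire rack, where it drains on edge, lay it flat on the worktop and let go, then take it by the handle again with its blade level. Slip the blade under the oatcake on the griddle (the rim will stop it sliding away) and turn the oatcake over, so that it lies flat on the griddle brown side up; keep it low and touch it with nothing but the turner. At the end lay the turner flat on the worktop again, away from the griddle, and leave everything else where it stands.

Things in the scene. Friction and masses are not known exactly. Their poses are not given: they have to be found in the camera images.
- oatcake: Hard round oatcake lying flat on the griddle, 84 mm in diameter, 13 mm thick, 60 g; both edges are bevelled: the flat faces are 68 mm wide and the bevel rises 5 mm over 8 mm. Pale speckled upper side, browned underside. Origin: centre of the browned face; z points from the browned to the pale face (up at the start, down once turned).
- turner: Kitchen turner (slotted spatula), 0.145 kg: steel blade 100 mm long (x), 66 mm wide (y), 2 mm thick, a cranked neck behind it (x = -104 to -40 mm) and a black handle. Origin: centre of the blade's underside; x points along the blade away from the handle, z is the blade's normal on the handle's side. It balances 34 mm behind the origin: laid flat it stands level on its blade, handle in the air.
- turner_grip (a point): Middle of the turner's black handle, on its axis, 155 mm behind and 40 mm above the turner's origin. Handle: parallel to the blade, 110 mm long, 24 mm wide (y), 16 mm thick (z). At the start the turner stands on a long blade edge in the rack: x level along the rack's x, y up, z along the rack's -y leaning 7 degrees down, so the handle is level, 16 mm thick, about 44 mm above the worktop.
- turner_tip (a point): Middle of the blade's front edge, at its underside: 50 mm ahead of the turner's origin.
- cooktop_corner (a point): Front left corner of the cooktop's steel frame, whose top is 4 mm above the worktop; it reaches 515 mm to the right and 713 mm away from the robot. The worktop begins 167 mm nearer to the robot. In front of the cooktop and to its left, as far as the rack, the worktop is bare but for the listed things; crockery and food stand farther left and behind.
- griddle: Round black cast-iron griddle, fixed on one of the two front coils of the cooktop. Origin: centre of its underside, 13 mm above the worktop; z up. Level floor 208 mm in diameter, 6 mm above the origin; the rim slopes outward to 236 mm in diameter, its top 18 mm above the origin (12 mm above the floor). Two low lugs stick out 21 mm at its own +x and -x, lower than the rim.
- rack: Small steel wire rack, fixed on the worktop, 98 mm long (x), 100 mm wide (y), 76 mm high; seven hoops along x form 10 mm wide slots, and the blade stands on cross bars whose top is 15.5 mm above the worktop. Origin: centre of its underside; x runs along the slots, the turner's handle sticks out at -x. A small wooden board, fixed, 110 mm high, stands in the slot at +y.
- kettle: Dark grey kettle on the other front coil, 259 mm long over the spout, 171 mm wide, 284 mm high; the spout points away from the robot (its own -x). Origin: under the middle, 16 mm from the axis of the round body. To be left alone.
- egg_timer: Red and white egg timer, 66 mm across, 60 mm high, on the worktop at the right. Origin: centre of its underside. To be left alone.
- salt_shaker: Salt shaker, 44 mm across, 90 mm high, on the left of the cooktop. Origin: centre of its underside. To be left alone.
- pepper_mill: Wooden pepper mill, 58 mm across, 150 mm high, next to the salt shaker. Origin: centre of its underside. To be left alone.
- jam_jar: Jam jar, 65 mm across, 83 mm high, beyond the rack. Origin: centre of its underside. To be left alone.

How it is judged:
By the outcome, as a careful person would: the job done as asked, in the order asked, and still so for the second after the job is handed in, with the robot touching nothing.
It also fails if it takes over 72 s, if anything falls off the work surface, if the arm or the gripper's body presses on something with over 40 N, if the wrist force passes 120 N, or if a joint passes its speed limit or range.

## Working session

There is one attempt and no reset: what is moved stays moved. The work goes in short steps, Python scripts to look and compute and a tool call to move; the robot and the scene stay as the last step left them, time stands still between calls to the robot, and variables do not carry over. Pictures are saved under pics/ and viewed, at most 10 in all, crops included, and the job is handed in when it is done.

Besides the shell and the picture viewer there is one more tool, called after ">>>" by a JSON object that holds its "op" and its "data", one argument or row to a line. send_rows: Moves the arm, as the interface text tells. Its arguments: {"type":"object","properties":{"plan":{"type":"array","items":{"type":"array","items":{"type":"array","items":{"type":"number"}}}},"newtons":{"type":"number"}},"required":["plan"]}

```bash
mkdir -p pics
cat > h.py <<'E'
import numpy as np, cv2
from rig import get_state, viewer, robot
from scipy.spatial.transform import Rotation as R
def grab(n,save=None):
    s=get_state(); d=viewer.get_image(n); d['s']=s
    if n=='wrist':
        T=np.eye(4);T[:3,:3]=R.from_rotvec(s['eef_rot']).as_matrix();T[:3,3]=s['eef_pos']
        d['camera_from_world']=np.linalg.inv(T@np.array(d['hand_eye']))
    if save: cv2.imwrite('pics/'+save,d['image'])
    return d
def ray(d,uv,z):
    M=np.array(d['camera_from_world']);Rw=M[:3,:3].T;c=-Rw@M[:3,3]
    v=Rw@np.linalg.inv(d['camera_matrix'])@np.array([uv[0],uv[1],1.])
    return (c+v*(z-c[2])/v[2]).round(1)
def proj(d,p):
    M=np.array(d['camera_from_world']);q=np.array(d['camera_matrix'])@(M[:3,:3]@np.array(p,float)+M[:3,3]);return (q[:2]/q[2]).round(1)
def st():
    s=get_state();m=R.from_rotvec(s['eef_rot']).as_matrix()
    print(s['clock'],'pos',np.round(s['eef_pos'],1),'x',m[:,0].round(3),'y',m[:,1].round(3),'z',m[:,2].round(3),'q',np.round(s['joint_pos'],3),'F',np.round(s['wrist_force'],1),'w',s['gripper_width'],s['grip_force'])
E
python3 - <<'E'
from h import *
st()
a=grab('top','top0.png')['image'];b=grab('side','side0.png')['image'];c=grab('wrist','wrist0.png')['image']
for n in ('top','side'):
    d=grab(n);M=d['camera_from_world'];print(n,(-M[:3,:3].T@M[:3,3]).round(0),M[2,:3].round(2),d['camera_matrix'][0,0])
print(grab('wrist')['hand_eye'])
cv2.imwrite('pics/c0.png',cv2.resize(np.vstack([a,b]),None,fx=.75,fy=.75))
E
```

```text
0.0 pos [268.6 535.9 230.2] x [-0.894  0.448  0.   ] y [ 0.448  0.894 -0.002] z [-0.001 -0.002 -1.   ] q [ 1.021  0.131  1.489 -0.     1.523 -0.085] F [-0.6 -0.4  0.6] w 1.0024904328812645 0.0
top [ 193.  149. 1566.] [ 0.26 -0.13 -0.96] 468.6747501913316
side [ 254. 1170. 1160.] [ 0.2  -0.74 -0.64] 480.453580388268
[[-1.18609487e-03 -9.52284747e-01 -3.05208705e-01  7.81936219e+01]
 [ 9.99999293e-01 -1.10349340e-03 -4.43152823e-04 -1.25376890e+00]
 [ 8.52118814e-05 -3.05209015e-01  9.52285383e-01 -1.43273722e+02]
 [ 0.00000000e+00  0.00000000e+00  0.00000000e+00  1.00000000e+00]]
```

View pics/c0.png

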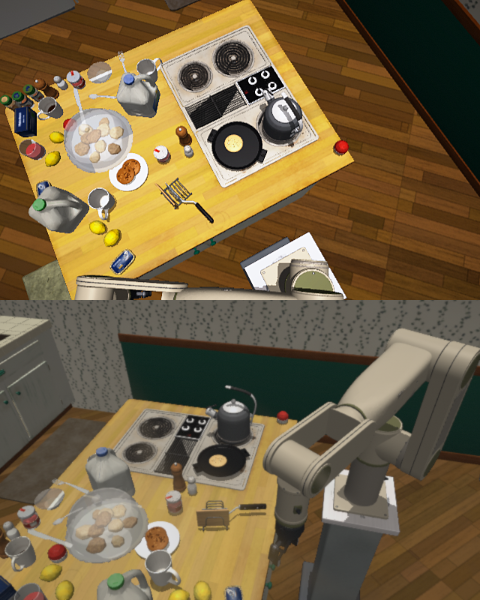

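The top view (scaled 0.75) shows the griddle at about (236,148) with the oatcake at its centre, the rack at (177,192) and the turner's black handle at (205,212). The side view agrees.

Run:
```python
from h import *
d=grab('top');im=d['image'];s=grab('side');si=s['image']
print('rack',ray(d,(235,252),76),'h ends z44',ray(d,(259,268),44),ray(d,(284,293),44))
def blobs(img,roi,thr=60):
    x0,y0,x1,y1=roi;g=img[y0:y1,x0:x1].max(2);m=(g<thr).astype(np.uint8)
    n,l,stt,c=cv2.connectedComponentsWithStats(m)
    return [(c[i]+[x0,y0],stt[i,4],cv2.minAreaRect(np.argwhere(l==i)[:,::-1].astype(np.float32)+[x0,y0]) if 0 else (stt[i,:4]+[x0,y0,0,0])) for i in range(1,n) if stt[i,4]>40],l
b,l=blobs(im,(245,255,295,305))
for x in b: print('top handle',x, ray(d,x[0],44))
b,l=blobs(si,(310,260,365,295))
for x in b: print('side handle',x, ray(s,x[0],44))
# oatcake pale
for n,q,roi in(('top',d,(280,170,350,225)),('side',s,(270,200,330,235))):
    x0,y0,x1,y1=roi;h=cv2.cvtColor(q['image'],cv2.COLOR_BGR2HSV)[y0:y1,x0:x1]
    m=((h[...,2]>130)&(h[...,1]>50)).astype(np.uint8)
    k,l,stt,c=cv2.connectedComponentsWithStats(m);i=1+stt[1:,4].argmax();print(n,'oat',c[i]+[x0,y0],stt[i],ray(q,c[i]+[x0,y0],31))
cv2.imwrite('pics/c1.png',np.hstack([cv2.resize(im[120:320,200:380],None,fx=2.2,fy=2.2),cv2.resize(si[180:300,240:370],(390,440))]))
```

```text
rack [566.6 266.8  76. ] h ends z44 [490.4 222.3  44. ] [380.9 186.1  44. ]
top handle (array([272.0472973 , 283.06081081]), np.int32(148), array([261, 271,  24,  26])) [427.  206.1  44. ]
side handle (array([342.14678899, 275.21100917]), np.int32(109), array([329, 273,  26,   6])) [413.7 199.   44. ]
top oat [311.14349776 190.53139013] [ 19   9  25  24 446] [649.9 -51.3  31. ]
side oat [290.         213.79054054] [  9   6  23  16 296] [651.7 -50.9  31. ]
```

View pics/c1.png

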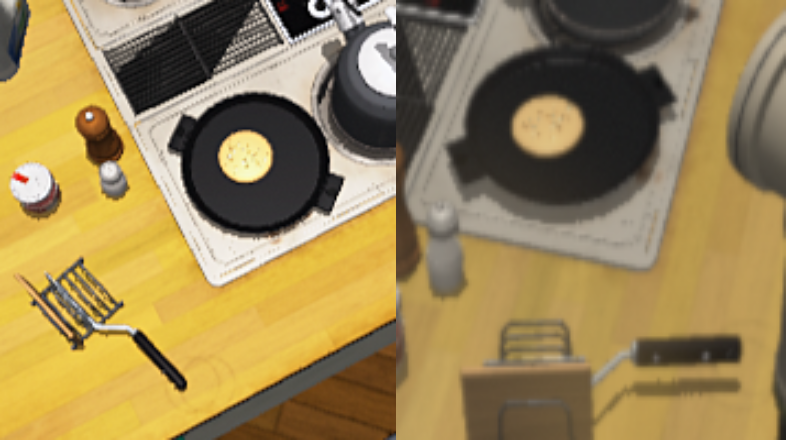

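Run:
```python
from h import *
d=grab('top')
f=lambda x,y,z:ray(d,(200+x/2.2,120+y/2.2),z)
print('corner',f(215,284,4),'shaker foot',f(113,190,0),'frame R',f(396,198,4))
print('blade end of neck',f(100,325,44),'handle front',f(137,333,44),'handle back',f(183,386,44))
print('rack corners', f(83,260,76),f(122,303,76),f(38,300,76),f(78,345,76))
print('lugs',f(183,133,25),f(330,190,25))
g=cv2.cvtColor(d['image'],cv2.COLOR_BGR2GRAY)[150:235,270:362]
m=(g<70).astype(np.uint8);m=cv2.morphologyEx(m,cv2.MORPH_CLOSE,np.ones((25,25)));m=cv2.morphologyEx(m,cv2.MORPH_OPEN,np.ones((19,19)))
c=max(cv2.findContours(m,0,1)[0],key=cv2.contourArea);e=cv2.fitEllipse(c);print(e);uv=np.add(e[0],[270,150]);print('griddle',ray(d,uv,29),'worktop front',f(300,365,0),f(396,320,0))
p=c[:,0]+[270,150];P=np.array([ray(d,q,29) for q in p])
print('extent',P.min(0),P.max(0))
```

```text
corner [494.8  81.    4. ] shaker foot [704.9 155.2   0. ] frame R [ 483.9 -232.7    4. ]
blade end of neck [511.8 260.9  44. ] handle front [475.6 217.6  44. ] handle back [375.2 191.9  44. ]
rack corners [603.6 240.   76. ] [519.1 216.6  76. ] [580.3 323.   76. ] [493.7 298.8  76. ]
lugs [729.9  16.9  25. ] [ 539.1 -143.3   25. ]
((47.879600524902344, 35.4254035949707), (89.75833129882812, 98.26979064941406), 114.6007080078125)
griddle [656.1 -80.7  29. ] worktop front [326.3  23.8   0. ] [ 317.7 -137.5    0. ]
extent [ 482.  -277.2   29. ] [852.5  73.   29. ]
```

>>> {"op": "send_rows", "data": {
  "plan": [
    [[-0.306,-0.209,0.09,-0.735,0],[-0.306,-0.209,0.09,-0.735,0],[-0.306,-0.209,0.09,-0.735,0],[-0.306,-0.209,0.09,-0.735,0],[-0.306,-0.209,0.09,-0.735,0],[-0.306,-0.209,0.09,-0.735,0],[-0.306,-0.209,0.09,-0.735,0],[-0.306,-0.209,0.09,-0.735,0],[-0.306,-0.209,0.09,-0.735,0],[-0.306,-0.209,0.09,-0.735,0]]
  ]
}}

```text
clock: 1.28
eef_pos: [449.8, 208.7, 140.3]
eef_rot: [0.42, -3.113, 0.002]
wrist_force: [0.8, 0.4, -0.2]
gripper_width: 1.001
grip_force: 0.0
```

Run:
```python
from h import *
st();d=grab('wrist');
m=(d['image'].max(2)<55).astype(np.uint8);n,l,s,c=cv2.connectedComponentsWithStats(m)
for i in range(1,n):
    if s[i,4]>800: print(s[i],c[i],ray(d,c[i],44))
print(proj(d,(449,212,44)),proj(d,(425,205,44)))
cv2.imwrite('pics/w1.png',d['image'])
```

```text
1.2833 pos [449.8 208.7 140.3] x [-0.964 -0.265  0.001] y [-0.265  0.964 -0.001] z [-0.    -0.001 -1.   ] q [ 3.320e-01 -9.000e-02  1.880e+00 -1.000e-03  1.352e+00 -1.507e+00] F [ 0.8  0.4 -0.2] w 1.0006383497947282 0.0
[ 234    0  111   45 2059] [304.91257892  15.31228752] [317.6 159.9  44. ]
[ 588   47   42   89 1649] [607.17525773  91.21103699] [305.3 405.8  44. ]
[ 312  107   21  125 2300] [322.11086957 168.33826087] [426.1 203.1  44. ]
[    0   183   630   217 61242] [261.31778845 329.71452598] [610.8 187.6  44. ]
[324.9 195.1] [324.5 167.7]
```

View pics/w1.png

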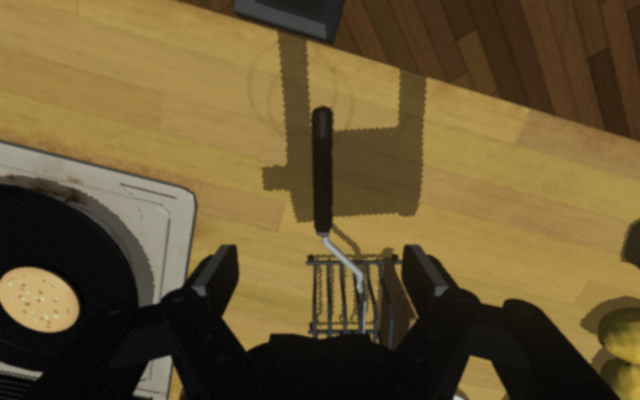

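The wrist view shows the handle running vertically at columns 318–326, rows 107–232, centred between the fingers. Next I descend and grip.

>>> {"op": "send_rows", "data": {
  "plan": [
    [[0,0.001,0.112,0,0],[0,0.001,0.112,0,0],[0,0.001,0.112,0,0],[0,0.001,0.112,0,120],[0,0.001,0.112,0,240],[0,0.001,0.112,0,240],[0,0.001,0.112,0,240],[0,0.001,0.112,0,240],[0,0.001,0.112,0,240],[0,0.001,0.112,0,240]]
  ],
  "newtons": 90
}}

```text
clock: 2.17
eef_pos: [450.2, 214.0, 31.4]
eef_rot: [-0.423, 3.109, 0.001]
wrist_force: [-0.4, -3.1, 7.7]
gripper_width: 0.165
grip_force: 87.9
```

>>> {"op": "send_rows", "data": {
  "plan": [
    [[0,0.001,-0.01,0,240],[0,0.001,-0.03,0,240],[0,0.001,-0.05,0,240],[0,0.001,-0.07,0,240],[0,0.001,-0.09,0,240],[0,0.001,-0.11,0,240],[0,0.001,-0.11,0,240],[0,0.001,-0.11,0,240]]
  ]
}}

```text
clock: 2.83
eef_pos: [449.2, 214.7, 141.0]
eef_rot: [-0.423, 3.11, 0.001]
wrist_force: [-0.2, -0.9, -1.6]
gripper_width: 0.168
grip_force: 87.9
```

Run:
```python
from h import *
st();a=grab('side')['image'][130:330,220:440];b=grab('wrist')['image']
cv2.imwrite('pics/s2.png',np.hstack([cv2.resize(a,(440,400)),cv2.resize(b[:, 140:500],(360,400))]))
```

```text
2.8333 pos [449.2 214.7 141. ] x [-0.964 -0.267 -0.003] y [-0.267  0.964  0.   ] z [ 0.003  0.001 -1.   ] q [ 0.343 -0.089  1.878  0.     1.349 -1.498] F [-0.2 -0.9 -1.6] w 0.16843068649772636 87.94082880020142
```

View pics/s2.png

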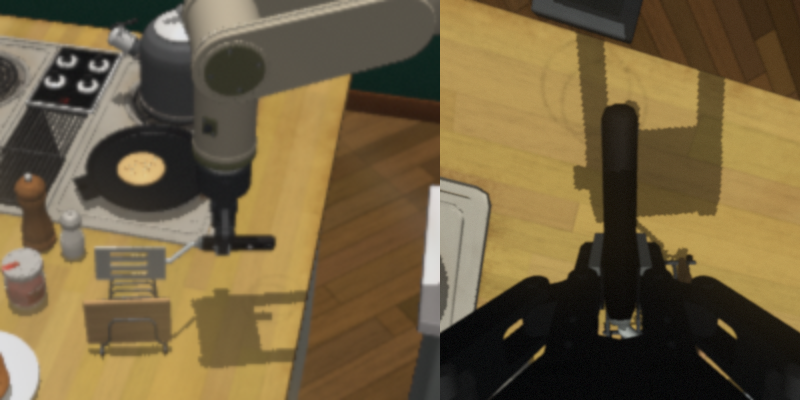

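The turner hangs level and on edge from the gripper, clear above the rack. I move it over the bare worktop between the rack and the cooktop.

>>> {"op": "send_rows", "data": {
  "plan": [
    [[0.082,-0.112,0,0.27,240],[0.082,-0.112,0,0.27,240],[0.082,-0.112,0,0.27,240],[0.082,-0.112,0,0.27,240],[0.082,-0.112,0.04,0.27,240],[0.082,-0.112,0.08,0.27,240],[0.082,-0.112,0.11,0.27,240],[0.082,-0.112,0.117,0.27,240],[0.082,-0.112,0.117,0.27,240]]
  ]
}}

```text
clock: 3.68
eef_pos: [395.9, 84.2, 19.4]
eef_rot: [0.0, -3.135, 0.001]
wrist_force: [-0.2, -0.5, -1.3]
gripper_width: 0.168
grip_force: 88.3
```

>>> {"op": "send_rows", "data": {
  "plan": [
    [[0,0,0.002,0,240],[0,0,0.004,0,240],[0,0,0.005,0,240],[0,0,0.006,0,240],[0,0,0.006,0,240]]
  ]
}}

```text
clock: 4.1
eef_pos: [400.0, 84.6, 17.1]
eef_rot: [-0.001, 3.14, 0.0]
wrist_force: [1.7, 0.6, -0.8]
gripper_width: 0.17
grip_force: 88.4
```

>>> {"op": "send_rows", "data": {
  "plan": [
    [[0,0,0.001,0,240],[0,0,0.002,0,240],[0,0,0.002,0,240]]
  ]
}}

```text
clock: 4.35
eef_pos: [399.8, 84.5, 15.2]
eef_rot: [-0.0, 3.14, -0.0]
wrist_force: [-4.7, -1.5, 9.4]
gripper_width: 0.166
grip_force: 90.1
```

Run:
```python
from h import *
st();a=grab('side');b=grab('top')
c=proj(a,(530,125,30)).astype(int);e=proj(b,(480,110,30)).astype(int);print(c,e)
A=a['image'][c[1]-55:c[1]+55,c[0]-60:c[0]+100];B=b['image'][e[1]-55:e[1]+55,e[0]-60:e[0]+60]
cv2.imwrite('pics/s3.png',np.hstack([cv2.resize(A,None,fx=3,fy=3,interpolation=2),cv2.resize(B,None,fx=2.5,fy=3,interpolation=2)]))
```

```text
4.35 pos [399.8  84.5  15.2] x [-1.    -0.    -0.001] y [-0.  1. -0.] z [ 0.001 -0.    -1.   ] q [ 0.083 -0.171  2.204 -0.     1.108 -1.488] F [-4.7 -1.5  9.4] w 0.16640416193807595 90.06897926330566
[311 254] [291 255]
```

View pics/s3.png

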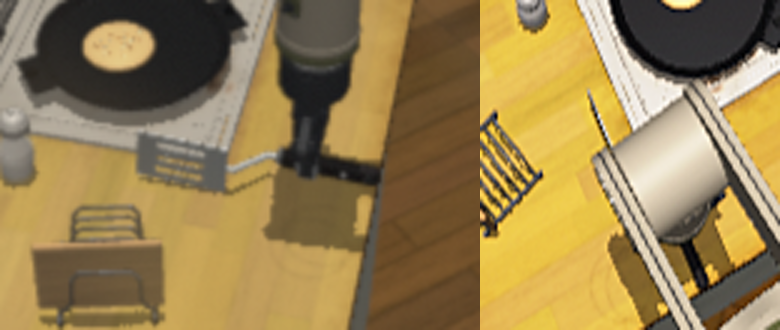

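The turner stands on its lower edge on the worktop, in contact. I open the fingers a little, keeping the right finger against the handle.

>>> {"op": "send_rows", "data": {
  "plan": [
    [[0,0.002,-0.001,0,190],[0,0.004,-0.001,0,182],[0,0.006,-0.001,0,177],[0,0.007,-0.001,0,177],[0,0.007,-0.001,0,177]]
  ]
}}

```text
clock: 4.87
eef_pos: [399.0, 91.7, 15.2]
eef_rot: [0.001, -3.141, 0.0]
wrist_force: [-0.7, -1.1, 0.4]
gripper_width: 0.302
grip_force: 0.2
```

>>> {"op": "send_rows", "data": {
  "plan": [
    [[0,0.001,-0.01,0,177],[0,0.002,-0.018,0,175],[0,0.004,-0.018,0,170],[0,0.006,-0.018,0,165],[0,0.008,-0.018,0,160]]
  ]
}}

```text
clock: 5.28
eef_pos: [399.4, 99.7, 33.6]
eef_rot: [-0.0, 3.141, 0.0]
wrist_force: [0.4, -0.2, -0.9]
gripper_width: 0.377
grip_force: 0.0
```

Run:
```python
from h import *
st();a=grab('side');b=grab('wrist')
c=proj(a,(530,125,30)).astype(int);
A=a['image'][c[1]-55:c[1]+55,c[0]-60:c[0]+100]
cv2.imwrite('pics/s4.png',np.hstack([cv2.resize(A,None,fx=2.6,fy=3,interpolation=2),cv2.resize(b['image'][:,140:500],(360,330))]))
```

```text
5.2833 pos [399.4  99.7  33.6] x [-1.    -0.    -0.001] y [-0.  1.  0.] z [ 0.001  0.    -1.   ] q [ 0.12  -0.197  2.187  0.     1.15  -1.451] F [ 0.4 -0.2 -0.9] w 0.37708981174027467 0.0
```

View pics/s4.png

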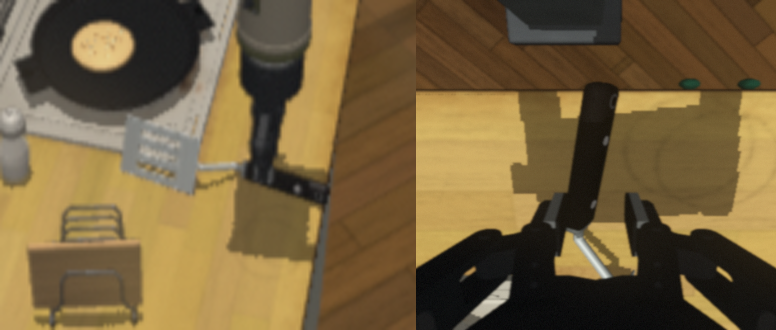

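The handle has leaned to its own (right) side and yawed a little. It is still between the fingers at wrist-crop column 590. I measure its pose numerically before squaring it up again.

```bash
cat >> h.py <<'E'
def comp(d,roi,f,mn=60):
    x0,y0,x1,y1=roi;m=f(d['image'][y0:y1,x0:x1].astype(int)).astype(np.uint8)
    n,l,s,c=cv2.connectedComponentsWithStats(m);o=[]
    for i in range(1,n):
        if s[i,4]>=mn: o.append((s[i,4],(c[i]+[x0,y0]).round(1),cv2.minAreaRect((np.argwhere(l==i)[:,::-1]+[x0,y0]).astype(np.float32))))
    return sorted(o,key=lambda t:-t[0])
def tri(d1,u1,d2,u2):
    P=[np.array(d['camera_matrix'])@np.array(d['camera_from_world'])[:3] for d in(d1,d2)]
    X=cv2.triangulatePoints(P[0],P[1],np.float64(u1).reshape(2,1),np.float64(u2).reshape(2,1));return (X[:3]/X[3]).ravel().round(1)
E
python3 - <<'E'
from h import *
d=grab('wrist');s=grab('side')
# rear end of handle: wrist crop (600,85)->full ; side crop (325,190)
c=proj(s,(530,125,30)).astype(int)
u=lambda x,y:(140+(x-416),y*400/330);v=lambda x,y:(c[0]-60+x/2.6,c[1]-55+y/3)
for a,b in(((600,88),(322,190)),((578,222),(248,172))):
    print(tri(d,u(*a),s,v(*b)),[ray(d,u(*a),z) for z in(0,15,30)])
# blade corners in side view
for q in((126,116),(200,146),(195,192),(124,167)): print([ray(s,v(*q),z) for z in(0,30,60)])
E
```

```text
[325.1 101.   20.9] [array([322.8, 101.1,   0. ]), array([322.6, 100.9,  15. ]), array([322.3, 100.7,  30. ])]
[421.5  88.6  13.8] [array([434.4,  85.8,   0. ]), array([424.7,  86.9,  15. ]), array([415.,  88.,  30.])]
[array([596.4,  27.8,   0. ]), array([587.6,  57.4,  30. ]), array([578.7,  86.9,  60. ])]
[array([490.4,  52. ,   0. ]), array([484.3,  80.9,  30. ]), array([478.2, 109.8,  60. ])]
[array([481.3, 121.6,   0. ]), array([475.4, 148.7,  30. ]), array([469.6, 175.8,  60. ])]
[array([577.8, 106.4,   0. ]), array([569.4, 133.9,  30. ]), array([561. , 161.4,  60. ])]
```

The triangulated handle lies at about z 15 and the blade edge on the worktop, so the turner rests leaned by 24°. I pick it up near the handle's rear end and will stand it on its tip, so that it can be let down onto its underside.

>>> {"op": "send_rows", "data": {
  "plan": [
    [[0,0,-0.02,0,60],[0.022,-0.001,-0.02,0.063,0],[0.044,-0.002,-0.02,0.127,0],[0.044,-0.002,-0.02,0.127,0],[0.044,-0.002,0,0.127,0],[0.044,-0.002,0.025,0.127,0],[0.044,-0.002,0.025,0.127,0],[0.044,-0.002,0.025,0.127,240],[0.044,-0.002,0.025,0.127,240],[0.044,-0.002,0.025,0.127,240]]
  ],
  "newtons": 50
}}

```text
clock: 6.32
eef_pos: [356.2, 97.6, 9.5]
eef_rot: [0.199, 3.134, 0.0]
wrist_force: [-0.4, 0.2, 0.3]
gripper_width: 0.605
grip_force: 0.0
```

>>> {"op": "send_rows", "data": {
  "plan": [
    [[0,0,0,0,240],[0,0,0,0,240],[0,0,0,0,240]]
  ],
  "newtons": 90
}}

```text
clock: 6.57
eef_pos: [356.0, 98.2, 10.0]
eef_rot: [0.2, 3.134, 0.002]
wrist_force: [-19.1, 5.0, 40.1]
gripper_width: 0.196
grip_force: 84.6
```

>>> {"op": "send_rows", "data": {
  "plan": [
    [[0,0,-0.005,0,240],[0,0,-0.012,0,240],[0,0,-0.025,0,240],[0,0,-0.04,0,240],[0,0,-0.04,0,240]]
  ]
}}

```text
clock: 6.98
eef_pos: [357.0, 97.6, 51.0]
eef_rot: [0.199, 3.131, 0.001]
wrist_force: [1.3, 0.2, -1.7]
gripper_width: 0.162
grip_force: 85.3
```

Run:
```python
from h import *
st();a=grab('side');b=grab('wrist')
c=proj(a,(500,100,40)).astype(int);print(c)
A=a['image'][c[1]-55:c[1]+55,c[0]-70:c[0]+90]
cv2.imwrite('pics/s5.png',np.hstack([cv2.resize(A,None,fx=2.6,fy=3,interpolation=2),cv2.resize(b['image'][:,140:500],(360,330))]))
```

```text
6.9833 pos [357.   97.6  51. ] x [-0.992  0.126 -0.004] y [0.126 0.992 0.001] z [ 0.004  0.    -1.   ] q [ 0.128 -0.373  2.29  -0.     1.22  -1.316] F [ 1.3  0.2 -1.7] w 0.1621779798535115 85.3471018653363
[322 248]
```

View pics/s5.png

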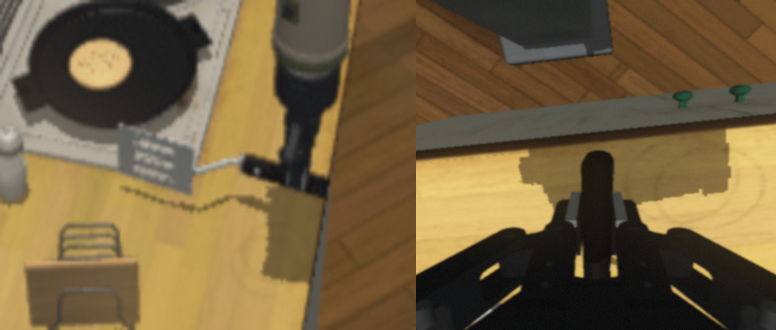

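Held near the handle's rear end, the turner hangs squared and level just above the worktop. I turn it straight ahead and lower it until the edge touches.

>>> {"op": "send_rows", "data": {
  "plan": [
    [[-0.002,0.004,0,-0.127,240],[-0.002,0.004,0,-0.127,240],[-0.002,0.004,0.01,-0.127,240],[-0.002,0.004,0.016,-0.127,240],[-0.002,0.004,0.02,-0.127,240],[-0.002,0.004,0.023,-0.127,240],[-0.002,0.004,0.023,-0.127,240]]
  ],
  "newtons": 60
}}

```text
clock: 7.67
eef_pos: [356.8, 100.9, 24.3]
eef_rot: [-0.001, -3.14, 0.001]
wrist_force: [-2.4, -0.2, 1.9]
gripper_width: 0.164
grip_force: 86.7
```

>>> {"op": "send_rows", "data": {
  "plan": [
    [[0,0,0.003,0,240],[0,0,0.006,0,240],[0,0,0.006,0,240]]
  ]
}}

```text
clock: 7.92
eef_pos: [358.0, 101.2, 19.3]
eef_rot: [0.0, 3.141, 0.0]
wrist_force: [-1.7, -2.0, 4.5]
gripper_width: 0.164
grip_force: 88.3
```

>>> {"op": "send_rows", "data": {
  "plan": [
    [[-0.003,0,-0.028,0,240],[-0.009,0,-0.058,0,240],[-0.018,0,-0.085,0,240],[-0.031,0,-0.111,0,240],[-0.048,0,-0.134,0,240],[-0.067,0,-0.154,0,240],[-0.089,0,-0.171,0,240],[-0.113,0,-0.185,0,240],[-0.138,0,-0.194,0,240],[-0.164,0,-0.2,0,240]]
  ],
  "newtons": 40
}}

```text
clock: 8.75
eef_pos: [523.3, 101.4, 220.6]
eef_rot: [-0.0, 3.14, 0.001]
wrist_force: [1.0, -0.0, -0.9]
gripper_width: 0.16
grip_force: 77.6
```

Run:
```python
from h import *
st();a=grab('side');d=grab('top')
c=proj(a,(530,120,100)).astype(int);e=proj(d,(540,120,100)).astype(int)
A=a['image'][c[1]-80:c[1]+70,c[0]-90:c[0]+90];B=d['image'][e[1]-60:e[1]+60,e[0]-60:e[0]+60]
cv2.imwrite('pics/s6.png',np.hstack([cv2.resize(A,(480,400)),cv2.resize(B,(320,400))]))
```

```text
8.75 pos [523.3 101.4 220.6] x [-1.    -0.    -0.002] y [-0.  1.  0.] z [ 0.002  0.    -1.   ] q [ 0.095 -0.048  1.691  0.     1.497 -1.476] F [ 1.  -0.  -0.9] w 0.15959456573957959 77.63079836033285
```

View pics/s6.png

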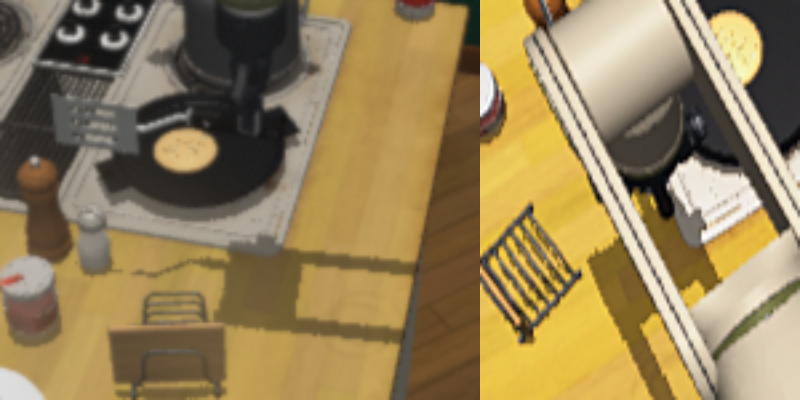

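The turner stayed level in the grip, held by pad friction, and now floats above the cooktop corner. I pull it back over bare worktop, raise it, and relax the grip so gravity swings the blade down.

>>> {"op": "send_rows", "data": {
  "plan": [
    [[0.04,0.003,-0.015,0,240],[0.08,0.003,-0.03,0,240],[0.12,0.003,-0.035,0,240],[0.12,0.003,-0.035,0,240],[0.12,0.003,-0.035,0,240]]
  ],
  "newtons": 60
}}

```text
clock: 9.27
eef_pos: [400.2, 104.4, 255.0]
eef_rot: [-0.002, 3.139, 0.001]
wrist_force: [0.6, -0.6, -1.7]
gripper_width: 0.165
grip_force: 77.6
```

>>> {"op": "send_rows", "data": {
  "plan": [
    [[0,0,0,0,240],[0,0,0,0,230],[0,0,0,0,230],[0,0,0,0,230]]
  ],
  "newtons": 20
}}

```text
clock: 9.6
eef_pos: [402.0, 104.1, 253.6]
eef_rot: [-0.0, -3.14, 0.0]
wrist_force: [-0.5, 0.3, -1.0]
gripper_width: 0.161
grip_force: 77.6
```

Run:
```python
from h import *
st();s=get_state();print(np.round(s['torque'],3))
d=grab('wrist')
for t in comp(d,(200,0,440,400),lambda i:(i.max(2)<60),400)[:4]: print(t)
```

```text
9.6 pos [402.  104.1 253.6] x [-1.     0.     0.002] y [ 0.  1. -0.] z [-0.002 -0.    -1.   ] q [ 0.13  -0.397  1.929  0.     1.611 -1.441] F [-0.5  0.3 -1. ] w 0.16054581595569153 77.63758233748376
[-0.057  0.168  0.056]
(np.int32(33896), array([313.8, 323.4]), ((319.5, 290.5), (217.0, 239.0), 90.0))
(np.int32(5208), array([292. ,  25.3]), ((279.5, 32.0), (64.0, 119.0), 90.0))
```

The grip holds at 78 N once set, so it has to be re-closed at lower force. I do that with the edge on the worktop.

>>> {"op": "send_rows", "data": {
  "plan": [
    [[0.03,0,0.04,0,240],[0.03,0,0.08,0,240],[0.03,0,0.12,0,240],[0.03,0,0.16,0,240],[0.03,0,0.2,0,240],[0.03,0,0.222,0,240],[0.03,0,0.23,0,240],[0.03,0,0.232,0,240],[0.03,0,0.232,0,240]]
  ],
  "newtons": 20
}}

```text
clock: 10.4
eef_pos: [372.2, 104.3, 23.1]
eef_rot: [0.0, -3.142, -0.0]
wrist_force: [-2.3, 1.2, 2.2]
gripper_width: 0.158
grip_force: 76.0
```

>>> {"op": "send_rows", "data": {
  "plan": [
    [[0,0.001,0,0,206],[0,0.001,0,0,206],[0,0,0,0,216],[0,0,0,0,216],[0,0,0,0,216]]
  ],
  "newtons": 20
}}

```text
clock: 10.82
eef_pos: [372.8, 104.3, 23.3]
eef_rot: [-0.0, 3.139, 0.001]
wrist_force: [1.9, -0.2, 1.0]
gripper_width: 0.181
grip_force: 22.2
```

>>> {"op": "send_rows", "data": {
  "plan": [
    [[-0.003,0,-0.02,0,216],[-0.009,0,-0.04,0,216],[-0.018,0,-0.06,0,216],[-0.024,0,-0.085,0,216],[-0.031,0,-0.111,0,216],[-0.048,0,-0.134,0,216],[-0.067,0,-0.154,0,216],[-0.089,0,-0.171,0,216],[-0.113,0,-0.185,0,216],[-0.113,0,-0.185,0,216]]
  ],
  "newtons": 20
}}

```text
clock: 11.65
eef_pos: [489.1, 104.0, 210.7]
eef_rot: [0.001, 3.135, 0.0]
wrist_force: [0.8, -0.3, -0.8]
gripper_width: 0.18
grip_force: 20.1
```

Run:
```python
from h import *
st();s=get_state();print(np.round(s['torque'],3))
d=grab('side')
g=lambda i:((i.max(2)-i.min(2)<28)&(i.max(2)>85)&(i.max(2)<175))
p=proj(d,(620,145,150)).astype(int);print(p)
for t in comp(d,(p[0]-70,p[1]-60,p[0]+90,p[1]+110),g,60)[:6]: print(t)
# predicted blade centre for pitch phi
G=np.array([s['eef_pos'][0],104,s['eef_pos'][2]+12])
for f in(0,15,30,45,60,75):
    r=np.radians(f);print(f,proj(d,G+[185*np.cos(r),40,-185*np.sin(r)]))
```

```text
11.65 pos [489.1 104.  210.7] x [-1.     0.001 -0.006] y [0.001 1.    0.   ] z [ 0.006  0.    -1.   ] q [ 0.107 -0.139  1.794 -0.     1.48  -1.463] F [ 0.8 -0.3 -0.8] w 0.18022223159206693 20.05118429660797
[-0.013  0.193 -0.026]
[280 227]
(np.int32(3261), array([264.6, 213.4]), ((273.5, 212.5), (91.0, 127.0), 90.0))
(np.int32(338), array([341.1, 186.1]), ((339.8816223144531, 186.54156494140625), (12.145630836486816, 43.96517562866211), 17.52556800842285))
(np.int32(165), array([282.8, 213.7]), ((287.2565002441406, 214.4624786376953), (16.547260284423828, 32.79903030395508), 85.76361083984375))
(np.int32(106), array([366.7, 322.7]), ((367.20269775390625, 320.7837829589844), (4.274373531341553, 31.40020751953125), 9.462322235107422))
(np.int32(98), array([220.2, 233.6]), ((220.4864959716797, 233.58106994628906), (21.86506462097168, 4.274373531341553), 9.462322235107422))
(np.int32(77), array([232.1, 267.3]), ((231.9000244140625, 266.7000427246094), (7.5894670486450195, 19.606122970581055), 71.56505584716797))
0 [262.4 206.6]
15 [265.6 218.7]
30 [272.2 230.3]
45 [281.9 240.6]
60 [293.9 249.2]
75 [307.5 255.6]
```

It is still held level even at 20 N. A simpler way: let it rest on edge, then take the blade's top edge near the centre of mass and tip it over from there. I set it down farther right and release.

>>> {"op": "send_rows", "data": {
  "plan": [
    [[0.04,-0.01,0.01,0,216],[0.08,-0.026,0.02,0,216],[0.117,-0.026,0.05,0,216],[0.117,-0.026,0.09,0,216],[0.117,-0.026,0.13,0,216],[0.117,-0.026,0.165,0,216],[0.117,-0.026,0.18,0,216],[0.117,-0.026,0.186,0,216],[0.117,-0.026,0.188,0,216]]
  ],
  "newtons": 20
}}

```text
clock: 12.45
eef_pos: [365.4, 78.1, 17.7]
eef_rot: [0.001, -3.138, 0.0]
wrist_force: [-1.9, -0.2, 1.4]
gripper_width: 0.178
grip_force: 20.5
```

>>> {"op": "send_rows", "data": {
  "plan": [
    [[0,0,0,0,200],[0,0,0,0,190],[0,0,0,0,180],[0,0,0,0,120],[0,0,0,0,0],[0,0,-0.03,0,0],[0,0,-0.06,0,0],[0,0,-0.1,0,0]]
  ]
}}

```text
clock: 13.12
eef_pos: [365.7, 78.0, 118.7]
eef_rot: [0.0, -3.137, 0.0]
wrist_force: [1.2, -0.7, -0.6]
gripper_width: 0.972
grip_force: 0.0
```

Run:
```python
from h import *
st();d=grab('side')
dk=lambda i:(i.max(2)<50)
p=proj(d,(400,85,15)).astype(int);print(p)
for t in comp(d,(p[0]-40,p[1]-25,p[0]+40,p[1]+25),dk,40)[:3]: print(t[0],t[1],t[2], ray(d,t[1],15))
g=lambda i:((i.max(2)-i.min(2)<40)&(i.max(2)>70)&(i.max(2)<175))
p=proj(d,(560,105,30)).astype(int);print(p)
for t in comp(d,(p[0]-45,p[1]-30,p[0]+45,p[1]+35),g,60)[:4]: print(t[0],t[1],ray(d,t[1],30));print([ray(d,q,z).tolist() for q in cv2.boxPoints(t[2]) for z in(0,60)])
for q in((607,118,0),(507,118,0),(607,91,60),(507,91,60)): print(q,proj(d,q))
A=d['image'][p[1]-60:p[1]+60,p[0]-60:p[0]+100];cv2.imwrite('pics/s7.png',cv2.resize(A,(800,600)))
```

```text
13.1167 pos [365.7  78.  118.7] x [-1.    -0.     0.004] y [-0.  1. -0.] z [-0.004 -0.    -1.   ] q [ 0.073 -0.445  2.211  0.     1.38  -1.498] F [ 1.2 -0.7 -0.6] w 0.9716033906267526 0.0
[352 256]
136 [362.1 256.3] ((361.4705810546875, 256.11767578125), (26.19384765625, 5.820855140686035), 14.03624439239502) [370.5  78.8  15. ]
46 [363.9 234.2] ((364.0, 235.0), (8.0, 6.0), 90.0) [381.7 -25.2  15. ]
[303 248]
1324 [300.2 241.4] [580.5  74.   30. ]
[[769.2, -6.9, 0.0], [742.6, 53.9, 60.0], [475.9, -111.1, 0.0], [464.4, -44.9, 60.0], [426.1, 87.4, 0.0], [417.2, 143.4, 60.0], [693.7, 180.5, 0.0], [671.0, 231.6, 60.0]]
(607, 118, 0) [289.3 255.6]
(507, 118, 0) [318.6 260.8]
(607, 91, 60) [290.8 237.1]
(507, 91, 60) [320.5 242.1]
```

View pics/s7.png

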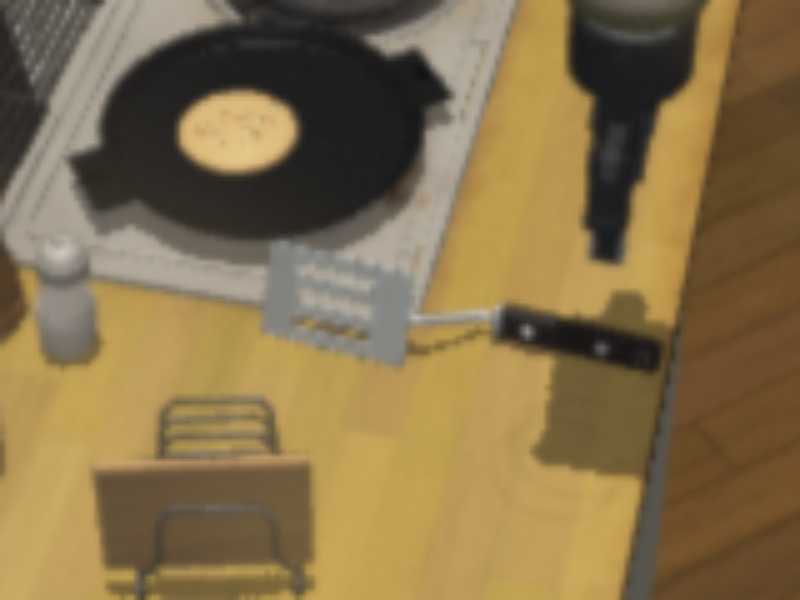

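The turner rests leaned on its handle. The blade's top edge runs from (298,237) to (325,242) in the side view, which is x 485–585, y about 91, z about 60. I pinch that edge near the centre of mass.

>>> {"op": "send_rows", "data": {
  "plan": [
    [[-0.04,0.01,0,0,0],[-0.08,0.014,0,0,0],[-0.12,0.014,0,0,0],[-0.144,0.014,0,0,0],[-0.144,0.014,0.03,0,0],[-0.144,0.014,0.067,0,0],[-0.144,0.014,0.067,0,0],[-0.144,0.014,0.067,0,150],[-0.144,0.014,0.067,0,250],[-0.144,0.014,0.067,0,250]]
  ],
  "newtons": 30
}}

```text
clock: 14.0
eef_pos: [513.3, 92.4, 55.0]
eef_rot: [-0.0, 3.138, 0.0]
wrist_force: [0.9, -0.2, 0.5]
gripper_width: 0.605
grip_force: 0.0
```

>>> {"op": "send_rows", "data": {
  "plan": [
    [[0,0,0,0,250],[0,0,0,0,250],[0,0,0,0,250],[0,0,0,0,250],[0,0,0,0,250]]
  ],
  "newtons": 30
}}

```text
clock: 14.42
eef_pos: [512.6, 92.4, 53.4]
eef_rot: [-0.0, 3.139, 0.001]
wrist_force: [1.0, 0.3, 5.2]
gripper_width: 0.032
grip_force: 26.8
```

The plate is pinched upright (opening 2.7 mm). I open while pushing left with the right finger, then clear away upward.

>>> {"op": "send_rows", "data": {
  "plan": [
    [[0,0.006,0,0,225],[0,0.016,0,0,200],[0,0.026,0,0,180],[0,0.036,0,0,160],[0,0.046,0,0,150],[0,0.054,0,0,140],[0,0.06,0,0,100],[0,0.064,-0.01,0,0],[0,0.064,-0.04,0,0],[0,0.05,-0.08,0,0]]
  ]
}}

```text
clock: 15.25
eef_pos: [508.6, 143.8, 129.6]
eef_rot: [0.003, -3.135, 0.001]
wrist_force: [0.8, 0.0, 0.5]
gripper_width: 0.986
grip_force: 0.0
```

>>> {"op": "send_rows", "data": {
  "plan": [
    [[0.04,0,-0.04,0,0],[0.08,0,-0.08,0,0],[0.12,0,-0.08,0,0]]
  ]
}}

```text
clock: 15.5
eef_pos: [414.9, 142.5, 209.4]
eef_rot: [0.001, 3.135, 0.002]
wrist_force: [0.1, 1.0, 2.0]
gripper_width: 0.999
grip_force: 0.0
```

Run:
```python
from h import *
st();d=grab('side');w=grab('wrist')
dk=lambda i:(i.max(2)<55)
p=proj(d,(370,110,30)).astype(int);print(p)
for t in comp(d,(p[0]-50,p[1]-40,p[0]+30,p[1]+25),dk,40)[:4]: print(t[0],t[1],t[2], ray(d,t[1],40))
for t in comp(w,(0,0,640,300),dk,300)[:6]: print(t[0],t[1],t[2], ray(w,t[1],40))
g=lambda i:((i.max(2)-i.min(2)<45)&(i.max(2)>60)&(i.max(2)<190))
p=proj(d,(535,130,5)).astype(int);print(p)
for t in comp(d,(p[0]-50,p[1]-10,p[0]+45,p[1]+30),g,60)[:4]: print(t[0],t[1],ray(d,t[1],2),t[2])
```

```text
15.5 pos [414.9 142.5 209.4] x [-1.     0.001 -0.007] y [0.001 1.    0.001] z [ 0.007  0.001 -1.   ] q [ 0.214 -0.318  1.949 -0.     1.504 -1.356] F [0.1 1.  2. ] w 0.9992412518999394 0.0
[360 260]
187 [354.2 265.9] ((354.60980224609375, 265.7861328125), (33.37655258178711, 6.386402130126953), 8.746162414550781) [385.2 149.1  40. ]
126 [315.7 224.1] ((317.5, 225.5), (11.0, 15.0), 90.0) [547.7 -10.1  40. ]
56 [344.7 223.6] ((344.5, 224.5), (9.0, 7.0), 90.0) [451.4 -35.7  40. ]
6547 [166.9 276.6] ((166.5, 272.5), (53.0, 161.0), 90.0) [546.3 -55.8  40. ]
5310 [273.5  22.3] ((257.0, 30.0), (60.0, 144.0), 90.0) [257.1  97.1  40. ]
2426 [ 34.5 283.2] ((44.0, 280.0), (88.0, 38.0), 0.0) [ 556.  -229.9   40. ]
2286 [430.6 279. ] ((438.0, 272.5), (78.0, 53.0), 0.0) [550.7 286.3  40. ]
1783 [326.9 151.3] ((326.5, 150.0), (96.0, 21.0), 90.0) [383.7 150.1  40. ]
338 [100.2  15.2] ((99.79501342773438, 16.995361328125), (62.389122009277344, 16.108108520507812), 42.92996597290039) [251.  -70.5  40. ]
[309 260]
479 [308.8 266.2] [531.9 150.1   2. ] ((313.5608825683594, 268.1471862792969), (54.57524108886719, 20.020421981811523), 4.085616588592529)
168 [275.8 286.3] [610.9 255.4   2. ] ((279.5, 286.0), (33.0, 6.0), 0.0)
70 [315.9 251. ] [525.7  78.5   2. ] ((313.0, 251.5), (3.0, 26.0), 90.0)
```

From both views the handle is at (384,149.5,40) and the blade lies flat near (535,150). The turner is down and released. Now I take it by the handle, blade level.

>>> {"op": "send_rows", "data": {
  "plan": [
    [[0.016,0.007,0.04,0,0],[0.016,0.007,0.08,0,0],[0.016,0.007,0.12,0,0],[0.016,0.007,0.155,0,0],[0.016,0.007,0.18,0,0],[0.016,0.007,0.187,0,0],[0.016,0.007,0.187,0,150],[0.016,0.007,0.187,0,240],[0.016,0.007,0.187,0,240],[0.016,0.007,0.187,0,240]]
  ],
  "newtons": 90
}}

```text
clock: 16.43
eef_pos: [399.4, 149.9, 19.4]
eef_rot: [-0.0, 3.138, 0.001]
wrist_force: [0.2, -0.3, -0.6]
gripper_width: 0.452
grip_force: 0.0
```

>>> {"op": "send_rows", "data": {
  "plan": [
    [[0,0,0,0,240],[0,0,0,0,240],[0,0,0,0,240]]
  ],
  "newtons": 90
}}

```text
clock: 16.68
eef_pos: [398.6, 149.7, 18.3]
eef_rot: [-0.0, 3.139, 0.001]
wrist_force: [-0.1, -0.5, 3.5]
gripper_width: 0.26
grip_force: 88.1
```

Run:
```python
from h import *
st();d=grab('side');t=grab('top')
f=lambda i:(i[...,2]>150)&(i[...,2]-i[...,0]>50)
for n,q in(('s',d),('t',t)):
    p=proj(q,(650,-51,32)).astype(int);c=comp(q,(p[0]-28,p[1]-24,p[0]+28,p[1]+24),f,80)
    for k in c[:2]: print(n,k,ray(q,k[1],30))
g=lambda i:((i.max(2)-i.min(2)<45)&(i.max(2)>60)&(i.max(2)<190))
p=proj(d,(540,150,2)).astype(int)
for k in comp(d,(p[0]-50,p[1]-16,p[0]+45,p[1]+22),g,60)[:1]: print(k[1],ray(d,k[1],2))
```

```text
16.6833 pos [398.6 149.7  18.3] x [-1.    -0.    -0.003] y [-0.     1.     0.001] z [ 0.003  0.001 -1.   ] q [ 0.239 -0.127  2.158 -0.     1.108 -1.332] F [-0.1 -0.5  3.5] w 0.2604542282356275 88.09006333351135
s (np.int32(286), array([290. , 213.8]), ((290.0, 213.5), (15.0, 22.0), 90.0)) [652.1 -51.9  30. ]
t (np.int32(433), array([311.2, 190.4]), ((311.2500305175781, 190.75001525878906), (22.62741470336914, 23.33452033996582), 45.0)) [650.5 -51.8  30. ]
[307.5 266. ] [536.2 150.3   2. ]
```

The turner is gripped with its blade level: TCP 18.3 mm above the blade's underside, blade centre 140 mm ahead. The blade only fits on the floor beside the oatcake with its long side toward it, so I carry it there turned by 56°.

>>> {"op": "send_rows", "data": {
  "plan": [
    [[0,0,-0.03,0,240],[0,0,-0.07,0.1,240],[-0.03,-0.02,-0.085,0.22,240],[-0.05,-0.05,-0.085,0.34,240],[-0.08,-0.09,-0.085,0.46,240],[-0.11,-0.128,-0.085,0.58,240],[-0.11,-0.128,-0.085,0.7,240],[-0.11,-0.128,-0.085,0.82,240],[-0.11,-0.128,-0.085,0.94,240],[-0.11,-0.128,-0.085,0.977,240]]
  ]
}}

```text
clock: 17.62
eef_pos: [506.5, 21.0, 101.1]
eef_rot: [-1.485, -2.766, 0.001]
wrist_force: [-0.2, -0.7, -1.9]
gripper_width: 0.266
grip_force: 88.2
```

>>> {"op": "send_rows", "data": {
  "plan": [
    [[0,0,0,0,240],[0,0,0,0,240]]
  ]
}}

```text
clock: 17.78
eef_pos: [506.6, 21.5, 101.5]
eef_rot: [-1.471, -2.774, 0.001]
wrist_force: [-0.1, 0.4, -1.5]
gripper_width: 0.263
grip_force: 88.2
```

Run:
```python
from h import *
st();d=grab('side');t=grab('top');w=grab('wrist')
print('griddle side',ray(d,(295.7,214),31))
A=d['image'][185:265,235:345]
cv2.imwrite('pics/s8.png',np.hstack([cv2.resize(A,(420,420)),cv2.resize(w['image'][:,160:520],(380,420))]))
cv2.imwrite('pics/t8.png',t['image'])
# rim points: pale frame / dark boundary, rays in side view from guess centre
def rim(q,C,z,R=118):
    g=cv2.GaussianBlur(cv2.cvtColor(q['image'],cv2.COLOR_BGR2GRAY),(3,3),0).astype(float);P=[]
    for a in np.radians(np.arange(0,360,5)):
        rr=np.arange(98,135,1.);u=np.array([proj(q,(C[0]+r*np.cos(a),C[1]+r*np.sin(a),z)) for r in rr])
        v=cv2.remap(g.astype(np.float32),u[:,0].astype(np.float32),u[:,1].astype(np.float32),1).ravel();k=np.diff(v).argmax()
        if v[max(k-6,0):k].max()<75 and v[k+2:k+6].min()>110: P.append((C[0]+rr[k]*np.cos(a),C[1]+rr[k]*np.sin(a)))
    P=np.array(P);s=np.linalg.lstsq(np.c_[2*P,np.ones(len(P))],(P**2).sum(1),rcond=None)[0]
    return len(P),s[:2].round(1),np.sqrt(s[2]+s[0]**2+s[1]**2).round(1)
print(rim(d,(634.5,-62.5),31),rim(t,(634.5,-62.5),31))
```

```text
17.7833 pos [506.6  21.5 101.5] x [-0.561  0.828  0.001] y [ 0.828  0.561 -0.001] z [-0.002  0.    -1.   ] q [-0.059 -0.016  1.884  0.     1.275 -0.655] F [-0.1  0.4 -1.5] w 0.2625520344168957 88.2029128074646
griddle side [631.7 -54.5  31. ]Traceback (most recent call last):
  File "<stdin>", line 16, in <module>
  File "<stdin>", line 13, in rim
    return umr_minimum(a, axis, None, out, keepdims, initial, where)
ValueError: zero-size array to reduction operation minimum which has no identity
```

```bash
cat > rim.py <<'E'
from h import *
def rim(q,C,z,inner=False):
    g=cv2.GaussianBlur(cv2.cvtColor(q['image'],cv2.COLOR_BGR2GRAY),(3,3),0).astype(np.float32);P=[]
    for a in np.radians(np.arange(0,360,4)):
        rr=np.arange(98,140,1.);u=np.array([proj(q,(C[0]+r*np.cos(a),C[1]+r*np.sin(a),z)) for r in rr],np.float32)
        v=cv2.remap(g,u[:,:1].copy(),u[:,1:].copy(),1).ravel();k=np.diff(v)[:33].argmax()
        if v[:k].size and v[:max(k-3,1)].max()<90 and v[k+4:k+7].min()>110: P.append((C[0]+rr[k]*np.cos(a),C[1]+rr[k]*np.sin(a),np.degrees(a)))
    P=np.array(P)
    f=lambda s:np.hypot(P[:,0]-s[0],P[:,1]-s[1])-s[2]
    from scipy.optimize import least_squares
    s=least_squares(f,[*C,118],loss='soft_l1',f_scale=2).x;return len(P),s.round(1),P[:,2].astype(int)
E
python3 - <<'E'
from rim import *
for n in('top','side'):
    d=grab(n);d['image']=cv2.imread(f'pics/{n}0.png');print(n,rim(d,(634.5,-62.5),31))
E
```

```text
top (67, array([632.3, -59.7, 117.6]), array([  0,   4,   8,  12,  16,  20,  24,  59,  64,  68,  72,  76,  80,
        84,  88,  92,  96, 100, 104, 112, 116, 119, 124, 136, 144, 152,
       156, 160, 164, 168, 176, 184, 188, 192, 196, 200, 236, 239, 244,
       248, 252, 256, 260, 264, 268, 272, 276, 280, 284, 288, 292, 296,
       300, 304, 308, 312, 316, 320, 324, 328, 332, 336, 340, 344, 348,
       352, 356]))
side (30, array([634.7, -61.9, 118.4]), array([  4,   8,  12,  16,  20,  24, 148, 152, 156, 168, 172, 176, 180,
       184, 188, 236, 239, 244, 308, 312, 316, 320, 324, 328, 336, 340,
       344, 348, 352, 356]))
```

The rim fits a circle of radius 118 in both views, with the griddle's centre at about (633,-60.5). I lower the blade beside the oatcake.

>>> {"op": "send_rows", "data": {
  "plan": [
    [[0.001,0.001,0.03,0,240],[0.001,0.001,0.045,0,240],[0.001,0.001,0.055,0,240],[0.001,0.001,0.06,0,240],[0.001,0.001,0.061,0,240],[0.001,0.001,0.061,0,240]]
  ]
}}

```text
clock: 18.53
eef_pos: [508.2, 22.8, 41.7]
eef_rot: [1.473, 2.774, 0.001]
wrist_force: [1.3, -0.0, -2.5]
gripper_width: 0.267
grip_force: 88.2
```

>>> {"op": "send_rows", "data": {
  "plan": [
    [[0,0.001,0.001,0,240],[0,0.002,0.002,0,240],[0,0.003,0.003,0,240],[0,0.003,0.003,0,240]]
  ]
}}

```text
clock: 18.87
eef_pos: [510.5, 24.6, 38.5]
eef_rot: [1.474, 2.774, 0.0]
wrist_force: [-0.3, 0.2, 1.7]
gripper_width: 0.265
grip_force: 88.5
```

```bash
cat >> h.py <<'E'
def oat(C=(633,-60.5),prt=True):
    fp=lambda i:(i[...,2]>150)&(i[...,2]-i[...,0]>50)
    fb=lambda i:(i[...,2]>60)&(i[...,2]-i[...,0]>35)
    for n in('side','top'):
        q=grab(n);p=proj(q,(C[0],C[1],25)).astype(int);r=(p[0]-48,p[1]-38,p[0]+48,p[1]+38)
        for nm,f in(('pale',fp),('any',fb)):
            for k in comp(q,r,f,60)[:2]: print(n,nm,k[0],k[1],np.round(k[2][1],1),round(k[2][2]),'z30',ray(q,k[1],30)[:2],'z50',ray(q,k[1],50)[:2])
E
python3 - <<'E'
from h import *
st();oat()
E
```

```text
18.8667 pos [510.5  24.6  38.5] x [-0.56   0.829 -0.   ] y [0.829 0.56  0.001] z [ 0.001 -0.    -1.   ] q [-0.052  0.078  1.915 -0.     1.148 -0.646] F [-0.3  0.2  1.7] w 0.265278307271559 88.45632791519165
side pale 283 [290.  213.8] [15. 22.] 90 z30 [652.1 -51.9] z50 [645.  -30.3]
side pale 179 [276.4 248.8] [43.  7.] 0 z30 [647.6 125.4] z50 [640.6 143.9]
side any 344 [337.1 236.7] [38. 15.] 90 z30 [465.5  23.4] z50 [461.8  43.7]
side any 322 [289.9 214. ] [16. 23.] 90 z30 [652.1 -50.8] z50 [645.1 -29.2]
top pale 352 [272.8 219.1] [34. 18.] 90 z30 [620.7 110.1] z50 [615.1 110.6]
top pale 117 [357.7 225.4] [13. 11.] 90 z30 [ 467.5 -133.1] z50 [ 463.9 -129.4]
top any 745 [304.9 204.1] [38.9 38.2] 64 z30 [616.9 -10.1] z50 [611.4  -8.1]
top any 361 [272.9 219. ] [35. 18.] 90 z30 [620.8 109.7] z50 [615.2 110.2]
```

>>> {"op": "send_rows", "data": {
  "plan": [
    [[0,0.006,0,0,240],[0,0.012,0,0,240],[0,0.018,0,0,240],[0,0.025,0,0,240],[0,0.032,0,0,240],[0,0.04,0,0,240],[0,0.047,0,0,240],[0,0.047,0,0,240]]
  ]
}}

```text
clock: 19.63
eef_pos: [550.6, 51.8, 38.4]
eef_rot: [1.473, 2.774, 0.002]
wrist_force: [1.7, 0.5, 0.8]
gripper_width: 0.265
grip_force: 88.7
```

Run:
```python
from h import *
st();oat()
```

```text
19.6333 pos [550.6  51.8  38.4] x [-0.56   0.828 -0.   ] y [0.828 0.56  0.001] z [ 0.001  0.001 -1.   ] q [ 1.000e-03  1.840e-01  1.798e+00  1.000e-03  1.158e+00 -5.940e-01] F [1.7 0.5 0.8] w 0.2651124241106331 88.72522830963135
side pale 292 [277.7 216.6] [15. 22.] 90 z30 [690.3 -27.5] z50 [682.6  -6.3]
side pale 235 [338.6 226.6] [37. 10.] 90 z30 [470.6 -26.6] z50 [466.8  -5.4]
side any 424 [337.1 234.1] [50. 15.] 90 z30 [468.1  11. ] z50 [464.3  31.5]
side any 332 [277.6 216.8] [16. 23.] 90 z30 [690.3 -26.4] z50 [682.6  -5.2]
top pale 171 [354.9 226.4] [13. 18.] 90 z30 [ 468.8 -123.1] z50 [ 465.3 -119.6]
top pale 162 [271.1 223.7] [22. 12.] 90 z30 [609.  122.2] z50 [603.5 122.6]
top any 443 [290.1 204.3] [47. 38.] 62 z30 [639.9  34.9] z50 [634.1  36.4]
top any 355 [339.5 213.7] [83.  22.2] 40 z30 [531.9 -98.4] z50 [527.5 -95.2]
```

The oatcake is now at the rim, 66 mm from the centre, and the blade edge touches its bevel. Next I push underneath.

>>> {"op": "send_rows", "data": {
  "plan": [
    [[0,0.004,0,0,240],[0,0.008,0,0,240],[0,0.012,0,0,240],[0,0.016,0,0,240],[0,0.02,0,0,240],[0,0.02,0,0,240]]
  ]
}}

```text
clock: 20.23
eef_pos: [566.3, 62.4, 38.3]
eef_rot: [1.474, 2.774, 0.001]
wrist_force: [-1.3, -1.4, 2.1]
gripper_width: 0.266
grip_force: 88.6
```

Run:
```python
from h import *
st();oat()
```

```text
20.2333 pos [566.3  62.4  38.3] x [-0.56   0.829 -0.   ] y [0.829 0.56  0.001] z [ 0.001  0.    -1.   ] q [ 0.02   0.226  1.749  0.     1.165 -0.575] F [-1.3 -1.4  2.1] w 0.2664452837298254 88.59206914901733
side pale 282 [277. 216.] [15. 23.] 90 z30 [693.7 -30. ] z50 [685.9  -8.7]
side pale 261 [338.4 228. ] [39. 11.] 90 z30 [469.9 -19.5] z50 [466.1   1.5]
side any 426 [337.  234.1] [15.2 52.5] 18 z30 [468.4  11.1] z50 [464.6  31.6]
side any 319 [277.  216.1] [16. 23.] 90 z30 [693.5 -29.5] z50 [685.7  -8.2]
top pale 185 [354.  226.6] [13. 21.] 90 z30 [ 469.7 -120.1] z50 [ 466.1 -116.6]
top pale 76 [269.5 225.6] [14.  7.] 90 z30 [605.6 129.9] z50 [600.2 130.1]
top any 398 [285.1 202. ] [38.  37.6] 63 z30 [655.2  46.3] z50 [649.2  47.7]
top any 300 [280.9 182.7] [12.5 34.1] 66 z30 [724.4  28. ] z50 [717.5  29.6]
```

>>> {"op": "send_rows", "data": {
  "plan": [
    [[0,0.005,0,0,240],[0,0.01,0,0,240],[0,0.015,0,0,240],[0,0.02,0,0,240],[0,0.025,0,0,240],[0,0.03,0,0,240],[0,0.03,0,0,240]]
  ]
}}

```text
clock: 20.92
eef_pos: [591.5, 79.5, 38.3]
eef_rot: [1.473, 2.774, 0.001]
wrist_force: [-1.0, 0.3, 2.2]
gripper_width: 0.263
grip_force: 88.7
```

>>> {"op": "send_rows", "data": {
  "plan": [
    [[0,0,-0.002,0,240],[0,0,-0.004,0,240],[0,0,-0.007,0,240],[0,0,-0.01,0,240],[0,0,-0.013,0,240],[0,0,-0.015,0,240],[0,0,-0.015,0,240]]
  ]
}}

```text
clock: 21.5
eef_pos: [590.9, 78.8, 53.9]
eef_rot: [1.474, 2.773, 0.001]
wrist_force: [-0.0, 0.0, -2.1]
gripper_width: 0.264
grip_force: 88.2
```

Run:
```python
from h import *
st();oat()
```

```text
21.5 pos [590.9  78.8  53.9] x [-0.56   0.829 -0.001] y [0.829 0.56  0.001] z [ 0.001  0.    -1.   ] q [ 0.047  0.27   1.666  0.     1.205 -0.547] F [-0.   0.  -2.1] w 0.26403067928460505 88.20461511611938
side pale 298 [338.1 229.8] [42. 12.] 90 z30 [469.1 -10.5] z50 [465.3  10.4]
side pale 202 [274.2 212.2] [14. 17.] 90 z30 [709.5 -47.2] z50 [701.4 -25.7]
side any 426 [337.  234.1] [15.2 52.5] 18 z30 [468.4  11.1] z50 [464.6  31.6]
side any 241 [274.2 212.2] [15.3 19.7] 41 z30 [709.5 -47.2] z50 [701.4 -25.7]
top pale 193 [353.4 226.8] [13. 25.] 90 z30 [ 470. -118.] z50 [ 466.4 -114.5]
top pale 132 [305.6 178.1] [21.1  8. ] 55 z30 [699.5 -55.4] z50 [692.9 -52.7]
top any 393 [308.7 208.2] [79.  28.6] 56 z30 [598.  -14.9] z50 [592.7 -12.8]
top any 317 [307.6 185.8] [74.4 10.6] 56 z30 [671.2 -48.6] z50 [664.9 -46. ]
```

```bash
cat >> h.py <<'E'
def amap(n,c,w=26,h=17):
    q=grab(n);u=np.round(proj(q,c)).astype(int);I=q['image'].astype(int)
    for y in range(u[1]-h,u[1]+h,1):
        s=''
        for x in range(u[0]-w,u[0]+w):
            b,g,r=I[y,x];s+='O' if r>150 and r-b>50 else 'b' if r>60 and r-b>30 else '.' if max(r,g,b)<60 else 'g' if max(r,g,b)<190 else 'W'
        print(y,s)
    print('col0',u[0]-w);return q
E
python3 - <<'E'
from h import *
q=amap('side',(690,-30,35))
p=lambda z,c:[proj(q,(c[0]+r*np.cos(a),c[1]+r*np.sin(a),z)).tolist() for r in(34,) for a in(0,1.571,3.142,4.712)]
print(p(51,(689,-23)));print(p(32,(689,-23)))
E
```

```text
198 gggggggggggggggggggggg..................gggggg......
199 ggggggggggggggggggggg............................gg.
200 ggggggggggggggggggg..................gggggggggggggg.
201 gggggggggggggggggg....................ggggggggggg...
202 ggggggggggggggggg........................ggggg......
203 gggggggggggggggg....................................
204 ggggggggggggggg.....................................
205 ggggggggggggggg......gbbbbbbbgggg...................
206 gggggggggggggg....gbbOOOOOOOOOOOg...................
207 ggggggggggggg....bOOOOOOOOOOOOOOb...................
208 ggggggggggggg..gbOOOOOOOOOOOOOOOb...................
209 ggggggggggggg.gbOOOOOOOOOOOOOOOOb...................
210 gggggggggggg.gbOOOOOOOOOOOOOOOOOb...................
211 gggggggggggg.bOOOOOOOOOOOOOOOOOOb...................
212 gggggggggggggbOOOOOOOOOOOOOOOOObg...................
213 gggggggggggggbOOOOOOOOOOOOOOOOOb....................
214 gggggggggggggbOOOOOOOOOOOOOOOOObg...................
215 gggggggggggg.bOOOOOOOOOOOOOOOObg....................
216 gggggggggggg.bOOOOOOOOOOObbObggg....................
217 ggggggggggg..
[... 276 characters left out ...]
ggg...............ggg......ggggggg..............
223 ggggggg.........................gggggg..............
224 ggggggg....................gg....gggg...............
225 gggggggg...................gg.......................
226 ggggggggg..................................gg.......
227 ggggggggg..................................g........
228 gggggggggg......gggg................................
229 gggggggggg...gggggggg.............................gg
230 ggggggggggggggggggggggg...........................gg
231 ggggggggggggggggggggggggg................g........gg
col0 252
[[268.1, 211.5], [274.4, 219.4], [286.7, 214.5], [280.2, 206.9]]
[[268.5, 215.6], [274.8, 223.4], [286.9, 218.6], [280.5, 210.9]]
```

The oatcake rides level on the blade: its outline spans rows 205–221 and columns 265–284, which fits a height of 51. I carry it back gently.

>>> {"op": "send_rows", "data": {
  "plan": [
    [[0,-0.003,0,0,240],[0,-0.008,0,0,240],[0,-0.015,0,0,240],[0,-0.024,0,0,240],[0,-0.034,0,0,240],[0,-0.045,0,0,240],[0,-0.056,0,0,240],[0,-0.067,0,0,240],[0,-0.078,0,0,240],[0,-0.087,0,0,240]]
  ]
}}

```text
clock: 22.48
eef_pos: [516.9, 29.3, 52.9]
eef_rot: [-1.474, -2.774, 0.001]
wrist_force: [-0.7, 0.0, -1.6]
gripper_width: 0.262
grip_force: 88.1
```

>>> {"op": "send_rows", "data": {
  "plan": [
    [[0,-0.006,0,0,240],[0,-0.011,0,0,240],[0,-0.014,0,0,240],[0,-0.016,0,0,240],[0,-0.016,0,0,240]]
  ]
}}

```text
clock: 22.9
eef_pos: [505.0, 21.0, 53.2]
eef_rot: [1.474, 2.774, 0.0]
wrist_force: [-0.2, 0.0, -2.4]
gripper_width: 0.265
grip_force: 88.1
```

Run:
```python
from h import *
st();q=amap('side',(605,-75,45));print(proj(q,(602,-81,51)))
```

```text
22.9 pos [505.   21.   53.2] x [-0.56   0.829 -0.   ] y [0.829 0.56  0.   ] z [ 0. -0. -1.] q [-0.06   0.041  1.923 -0.     1.178 -0.654] F [-0.2  0.  -2.4] w 0.2653126072578325 88.1045937538147
191 ggggggbbgggggg.gg...................................
192 gggggggggggggg.g..........................gggg.....g
193 gggggggggg..................................gggggggg
194 gggggg.............................gg........ggggggg
195 ggg.................................................
196 ....................................................
197 ..................................ggg...............
198 ........................gggbgggggggggg..............
199 .....................gbbOOOOOOObgggggg..............
200 ...................bbOOOOOOOOOOOOOgggg..............
201 .................gbOOOOOOOOOOOOOOOObgg..............
202 ................gbOOOOOOOOOOOOOOOOOOOg..............
203 ................bOOOOOOOOOOOOOOOOOOOOb..............
204 ...............bOOOOOOOOOOOOOOOOOOOObg..............
205 ...............bOOOOOOOOOOOOOOOOOOOOb...............
206 ..............gOOOOOOOOOOOOOOOOOOOOOb.........
[... 355 characters left out ...]
.................bbOOOOOOOOObg....gggggg..........
214 .....................bbbbbbbObgg....gggggg........gg
215 .........................gggggggg....gggg........ggg
216 ............................gggggg...gggg........gbg
217 ............................gggggg.....g.........ggg
218 .............................ggggg...............ggg
219 .................................................ggg
220 ..................................................g.
221 ....................................................
222 ....................................................
223 ....................................................
224 .............................................g......
col0 278
[305.6 206.3]
```

The carry went well: the oatcake is level with its outline centred near column 304, as predicted. Now I nudge it forward over the blade's edge with a short run and an abrupt stop.

>>> {"op": "send_rows", "data": {
  "plan": [
    [[0,-0.003,0,0,240],[0,-0.009,0,0,240],[0,-0.018,0,0,240],[0,-0.029,0,0,240],[0,-0.039,0,0,240],[0,-0.046,0,0,240],[0,-0.05,0,0,240],[0,-0.05,0,0,240]]
  ]
}}

```text
clock: 23.62
eef_pos: [462.9, -7.4, 53.1]
eef_rot: [-1.475, -2.774, 0.0]
wrist_force: [-1.0, -0.3, -1.6]
gripper_width: 0.264
grip_force: 88.1
```

>>> {"op": "send_rows", "data": {
  "plan": [
    [[0,0.005,0,0,240],[0,0.015,0,0,240],[0,0.031,0,0,240],[0,0.051,0,0,240],[0,0.051,0,0,240],[0,0.051,0,0,240],[0,0.051,0,0,240]]
  ]
}}

```text
clock: 24.2
eef_pos: [506.0, 22.2, 52.8]
eef_rot: [-1.473, -2.774, 0.001]
wrist_force: [-0.6, -0.3, -1.5]
gripper_width: 0.266
grip_force: 88.4
```

Run:
```python
from h import *
st();q=amap('side',(605,-75,45),22,13);print(proj(q,(602,-81,51)),proj(q,(610,-75,51)))
```

```text
24.2 pos [506.   22.2  52.8] x [-0.56   0.828  0.   ] y [ 0.828  0.56  -0.001] z [-0.001 -0.    -1.   ] q [-0.057  0.045  1.919 -0.     1.178 -0.652] F [-0.6 -0.3 -1.5] w 0.26646927465325837 88.38977336883545
195 ............................................
196 ............................................
197 ...............................gg...........
198 ...........................ggggggg..........
199 .................gbbbbbbbggggggggg..........
200 ...............bbOOOOOOOOOObgggggg..........
201 .............bbOOOOOOOOOOOOOObgggg..........
202 ............bOOOOOOOOOOOOOOOOOOggg..........
203 ...........bOOOOOOOOOOOOOOOOOOOOb...........
204 ..........bOOOOOOOOOOOOOOOOOOOOOb...........
205 ..........bOOOOOOOOOOOOOOOOOOOOOb...........
206 .........gOOOOOOOOOOOOOOOOOOOOOOg...........
207 .........bOOOOOOOOOOOOOOOOOOOOObg...........
208 .........gOOOOOOOOOOOOOOOOOOOObg............
209 .........gbOOOOOOOOOOOOOObgbbggg............
210 ..........bOOOOOOOOOOOOObgggggg..g..........
211 ..........gbOOOOOOOOOOOOOggggg..gggg........
212 ...........gbOOOOOOOOOOOObggg...ggggg.......
213 ............gbbOOOOOOOOOOOg.....ggggg.......
214 ..............bbbOOOOOOOObg.....ggggg.......
215 ................gbbbbbbbgggg....ggggg.......
216 .......................gggggg...ggggg.......
217 ........................ggggg.....g.........
218 ........................ggggg...............
219 .........................ggg................
220 ............................................
col0 282
[305.6 206.3] [303. 207.]
```

It slipped about 2–3 mm. I repeat with a faster stop.

>>> {"op": "send_rows", "data": {
  "plan": [
    [[0,-0.003,0,0,240],[0,-0.009,0,0,240],[0,-0.018,0,0,240],[0,-0.029,0,0,240],[0,-0.04,0,0,240],[0,-0.05,0,0,240],[0,-0.057,0,0,240],[0,-0.06,0,0,240],[0,-0.06,0,0,240]]
  ]
}}

```text
clock: 25.0
eef_pos: [455.7, -12.4, 53.2]
eef_rot: [1.475, 2.773, 0.0]
wrist_force: [-0.2, 0.7, -1.7]
gripper_width: 0.265
grip_force: 88.3
```

>>> {"op": "send_rows", "data": {
  "plan": [
    [[0,0.006,0,0,240],[0,0.017,0,0,240],[0,0.034,0,0,240],[0,0.06,0,0,240],[0,0.06,0,0,240],[0,0.06,0,0,240],[0,0.06,0,0,240]]
  ]
}}

```text
clock: 25.58
eef_pos: [506.0, 22.1, 52.9]
eef_rot: [-1.473, -2.774, 0.001]
wrist_force: [-1.1, -0.7, -2.3]
gripper_width: 0.262
grip_force: 88.8
```

Run:
```python
from h import *
st();q=amap('side',(605,-75,45),22,13);print(proj(q,(602,-81,51)),proj(q,(610,-75,51)))
```

```text
25.5833 pos [506.   22.1  52.9] x [-0.56   0.828  0.   ] y [ 0.828  0.56  -0.001] z [-0.001 -0.    -1.   ] q [-0.058  0.045  1.919 -0.     1.178 -0.652] F [-1.1 -0.7 -2.3] w 0.26170967407570195 88.80453586578369
195 ............................................
196 ............................................
197 ...............................gg...........
198 ...................gbbbbbggggggggg..........
199 .................bbOOOOOOOOggggggg..........
200 ...............bbOOOOOOOOOOOgggggg..........
201 .............gbOOOOOOOOOOOOOOggggg..........
202 ............gbOOOOOOOOOOOOOOObgggg..........
203 ...........gbOOOOOOOOOOOOOOOOOggg...........
204 ..........gbOOOOOOOOOOOOOOOOOOggg...........
205 ..........bOOOOOOOOOOOOOOOOOOOggg...........
206 .........gOOOOOOOOOOOOOOOOOOOOggg...........
207 .........bOOOOOOOOOOOOOOOOOOOOggg...........
208 ........gOOOOOOOOOOOOOOOOOOOObgg............
209 ........bOOOOOOOOOOOOOOOObbbbggg............
210 ........bOOOOOOOOOOOOOOOOgggggg..gg.........
211 ........bOOOOOOOOOOOOOOOOggggg..gggg........
212 ........bOOOOOOOOOOOOOOOObggg...ggggg.......
213 ........gOOOOOOOOOOOOOOOObg.....ggWgg.......
214 .........bOOOOOOOOOOOOOOObg.....ggggg.......
215 .........bbOOOOOOOOOOOObgggg....ggggg.......
216 ..........bbOOOOOOOOObbgggggg...ggggg.......
217 ...........bbbbOOObbbg..ggggg.....g.........
218 .............gbbbbb.....ggggg...............
219 .........................ggg................
220 ............................................
col0 282
[305.6 206.3] [303. 207.]
```

The outline now spans rows 198–218: the oatcake has tipped, its far edge is on the floor and it leans on the blade edge. I raise it along an arc.

>>> {"op": "send_rows", "data": {
  "plan": [
    [[0,-0.002,-0.005,0,240],[0,-0.004,-0.011,0,240],[0,-0.005,-0.016,0,240],[0,-0.004,-0.021,0,240],[0,-0.002,-0.025,0,240],[0,0.001,-0.029,0,240],[0,0.003,-0.032,0,240],[0,0.006,-0.035,0,240],[0,0.006,-0.035,0,240]]
  ]
}}

```text
clock: 26.38
eef_pos: [511.9, 25.4, 89.0]
eef_rot: [1.473, 2.773, 0.001]
wrist_force: [-0.4, 0.5, -1.4]
gripper_width: 0.262
grip_force: 88.8
```

Run:
```python
from h import *
st();q=amap('side',(615,-75,50),24,20)
C=np.array([633,-60.5]);e=np.array([.829,.56])
for Q in(10,16,22,28): print(Q,proj(q,(*(C+Q*e),19)))
```

```text
26.3833 pos [511.9  25.4  89. ] x [-0.56   0.829 -0.001] y [0.829 0.56  0.001] z [ 0.002  0.    -1.   ] q [-0.051  0.01   1.882  0.     1.248 -0.645] F [-0.4  0.5 -1.4] w 0.2619520666071127 88.79239439964294
187 ggggggggggg..........ggggg......................
188 ggggggggggg.............gggggggggg..............
189 gggggggggggg...............gggggggg.............
190 ggggggbgggggg.................ggggg.............
191 ggggggbbgggggg.gg..........ggggggggg............
192 gggggggggggggg.g......gggggggggggggg............
193 gggggggggg.......gbbbggggggggggggggg............
194 gggggg..........gbbOOObggggggggggggg............
195 ggg.............bbOOOOOgggggggggggg.............
196 ...............gbbOOOOObgggggggggg..............
197 ..............gbbbbOOOOOgggggggggg..............
198 ..............gbbbbOOOOObgggggggggg.............
199 ..............bbbbbOOOOObgggggggggg.............
200 .............gbbbbbbOOOObggggggggg..............
201 .............gbbbbbbOOOObggggggggg..............
202 .............bbbbbbbOOOOOgggggggg..gg...........
203 .............bbbbbbbOOOOOggggggg..gggg..
[... 604 characters left out ...]
.......gbbbbbb..........................
216 ................gbbbb......................g....
217 ..................g.......................gg....
218 ..........................................gg....
219 ..........................................gg....
220 ..........................................gg....
221 ..........................................gg....
222 ..........................................gg....
223 ..........................................gg....
224 .............................................gg.
225 ............................................gggg
226 ............................................gggg
col0 278
10 [293.3 216. ]
16 [291.7 216.4]
22 [290.1 216.8]
28 [288.5 217.2]
```

>>> {"op": "send_rows", "data": {
  "plan": [
    [[0,0.005,-0.004,0,240],[0,0.01,-0.007,0,240],[0,0.014,-0.01,0,240],[0,0.02,-0.012,0,240],[0,0.025,-0.013,0,240],[0,0.031,-0.0135,0,240],[0,0.037,-0.0135,0,240],[0,0.043,-0.013,0,240],[0,0.048,-0.012,0,240],[0,0.048,-0.012,0,240]]
  ]
}}

```text
clock: 27.27
eef_pos: [551.2, 52.5, 99.8]
eef_rot: [-1.473, -2.774, -0.0]
wrist_force: [-0.0, -0.0, -1.6]
gripper_width: 0.264
grip_force: 88.9
```

Run:
```python
from h import *
st();q=amap('side',(640,-55,45),26,20)
```

```text
27.2667 pos [551.2  52.5  99.8] x [-0.56   0.828  0.   ] y [ 0.828  0.56  -0.   ] z [-0.  0. -1.] q [ 0.002  0.109  1.758  0.     1.275 -0.592] F [-0.  -0.  -1.6] w 0.2638236375379807 88.85369181632996
191 ggggggggggggggggggbgggggg.gggggg....................
192 gggggggggggggggggggggggggggggggg....................
193 gggggggggggggggggggggggggggggggg....................
194 gggggggggggggggggggggggggggggggg....................
195 gggggggggggggg.ggggggggggggggggg....................
196 ggggggggggg.....gggggggggggggggg....................
197 ggggggggg.......gggggggggWgggggg....................
198 ggggggg..........ggWggggggggggg.....................
199 gggggg...........ggWgggggggg.gg.....................
200 gggg..............ggggggggggggg.....................
201 ggg...............ggggggggggggg.....................
202 gg.................ggggggggggg......................
203 g..................gggggggggg...gg..................
204 ....................gggggggg....ggg.................
205 .....................gggggg....ggggg................
206 .....................gggg.....gggggg...
[... 690 characters left out ...]
....g..
219 .gbbbbbbbbbOObOObbbbbbbbb..............gg........g..
220 ..bbbbbbbbbOObObbbbbbbbbb..............gg...........
221 ..bbbbbbbbbbOOObbbbbbbbbb..............gg.....gg....
222 ..gbbbbbbbbbOOOObbbbbbbb...............gg.....gg....
223 ...bbbbbbbbOOOOOObbbbbb................gg...........
224 ....gbbbbbbbOOOObbbbbb.................gg...........
225 ......bbbbbbbbbbbbbb................................
226 ........gbbbbbbbb...................................
227 ....................................................
228 .gggg...............................................
229 gggggg..............................................
230 gggggggg............................................
col0 267
```

The oatcake has gone over. Its brown face is up, 25 × 16 pixels, centred near (280,218) in the side view. I lift clear, move the turner back over the worktop and check.

>>> {"op": "send_rows", "data": {
  "plan": [
    [[0,0,-0.035,0,240],[0,0,-0.06,0,240],[0.04,-0.017,-0.06,-0.11,240],[0.075,-0.032,-0.06,-0.23,240],[0.11,-0.047,-0.06,-0.35,240],[0.14,-0.06,-0.06,-0.47,240],[0.166,-0.071,-0.06,-0.59,240],[0.166,-0.071,-0.06,-0.71,240],[0.166,-0.071,-0.06,-0.83,240],[0.166,-0.071,-0.06,-0.95,240]]
  ]
}}

```text
clock: 28.15
eef_pos: [398.3, 150.0, 160.2]
eef_rot: [0.031, 3.141, -0.0]
wrist_force: [-0.0, -0.1, -0.7]
gripper_width: 0.264
grip_force: 88.7
```

>>> {"op": "send_rows", "data": {
  "plan": [
    [[0,0,0,-0.027,240],[0,0,0,-0.027,240],[0,0,0,-0.027,240]]
  ]
}}

```text
clock: 28.4
eef_pos: [398.7, 149.6, 160.0]
eef_rot: [-0.002, -3.141, 0.0]
wrist_force: [0.4, 0.7, -1.8]
gripper_width: 0.271
grip_force: 88.9
```

Run:
```python
from h import *
st()
fb=lambda i:(i[...,2]>70)&(i[...,2]-i[...,0]>30)
for n in('side','top'):
    q=grab(n);p=proj(q,(685,-22,30)).astype(int)
    for k in comp(q,(p[0]-24,p[1]-20,p[0]+24,p[1]+20),fb,80)[:2]: print(n,k[0],k[1],np.round(k[2][1],1),'z30',ray(q,k[1],30),ray(q,k[1],36))
T=grab('top')['image'];S=grab('side')['image']
cv2.imwrite('pics/f9.png',np.hstack([cv2.resize(T[140:260,240:370],(390,360)),cv2.resize(S[175:285,230:360],(390,360))]))
```

```text
28.4 pos [398.7 149.6 160. ] x [-1.     0.001  0.   ] y [ 0.001  1.    -0.   ] z [-0. -0. -1.] q [ 0.239 -0.317  2.038 -0.     1.42  -1.331] F [ 0.4  0.7 -1.8] w 0.2709931582522018 88.85868430137634
side 331 [280.3 217.8] [16. 24.] z30 [679.5 -23.5  30. ] [677.2 -17.2  36. ]
top 467 [300.3 187.4] [23. 24.] z30 [677.8 -23.6  30. ] [675.9 -22.9  36. ]
```

View pics/f9.png

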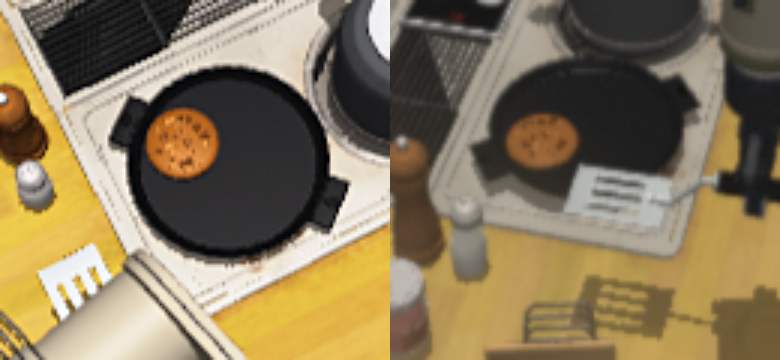

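Both views show the oatcake brown side up at (679,-23.5), 59 mm from the griddle's centre and at the right height, so it is flat on the floor. Now I lay the turner down and release it.

>>> {"op": "send_rows", "data": {
  "plan": [
    [[0,0,0.035,0,240],[0,0,0.07,0,240],[0,0,0.1,0,240],[0,0,0.125,0,240],[0,0,0.135,0,240],[0,0,0.139,0,240],[0,0,0.141,0,240],[0,0,0.142,0,240],[0,0,0.142,0,240]]
  ]
}}

```text
clock: 29.35
eef_pos: [400.4, 150.1, 19.7]
eef_rot: [-0.0, 3.139, 0.001]
wrist_force: [0.5, 0.3, -0.6]
gripper_width: 0.264
grip_force: 88.8
```

>>> {"op": "send_rows", "data": {
  "plan": [
    [[0,0,0,0,200],[0,0,0,0,150],[0,0,0,0,60],[0,0,0,0,0],[0,0,0,0,0],[0,0,0,0,0],[0,0,-0.04,0,0],[0,0,-0.08,0,0],[0,0,-0.12,0,0],[0,0,-0.15,0,0]]
  ]
}}

```text
clock: 30.18
eef_pos: [399.5, 149.9, 171.5]
eef_rot: [-0.0, 3.139, 0.001]
wrist_force: [0.8, 1.0, 0.2]
gripper_width: 1.0
grip_force: 0.0
```

>>> {"op": "send_rows", "data": {
  "plan": [
    [[0,0,-0.01,0,0],[0,0,-0.02,0,0],[0,0,-0.02,0,0],[0,0,-0.02,0,0]]
  ]
}}

```text
clock: 30.52
eef_pos: [398.5, 149.7, 187.2]
eef_rot: [0.0, -3.141, 0.0]
wrist_force: [-0.0, -0.8, -0.3]
gripper_width: 0.999
grip_force: 0.0
```

Run:
```python
from h import *
st();d=grab('side');w=grab('wrist');dk=lambda i:(i.max(2)<55)
p=proj(d,(384,150,40)).astype(int)
for t in comp(d,(p[0]-30,p[1]-20,p[0]+30,p[1]+20),dk,40)[:1]: print(t, ray(d,t[1],40))
for t in comp(w,(260,60,400,260),dk,300)[:2]: print(t, ray(w,t[1],40))
g=lambda i:((i.max(2)-i.min(2)<45)&(i.max(2)>60)&(i.max(2)<240));p=proj(d,(540,150,2)).astype(int)
for k in comp(d,(p[0]-50,p[1]-16,p[0]+45,p[1]+22),g,60)[:1]: print(k[1],ray(d,k[1],2))
fb=lambda i:(i[...,2]>70)&(i[...,2]-i[...,0]>30);p=proj(d,(679,-23,30)).astype(int)
print(comp(d,(p[0]-24,p[1]-20,p[0]+24,p[1]+20),fb,80)[0][:2])
```

```text
30.5167 pos [398.5 149.7 187.2] x [-1.    -0.     0.001] y [-0.  1. -0.] z [-0.001 -0.    -1.   ] q [ 0.239 -0.336  2.004  0.     1.476 -1.332] F [-0.  -0.8 -0.3] w 0.9986831673793114 0.0
(np.int32(190), array([354.6, 265.8]), ((354.66217041015625, 265.52703857421875), (33.37299346923828, 6.411561012268066), 9.462321281433105)) [384.  148.4  40. ]
(np.int32(2049), array([320.1, 166.1]), ((319.5, 166.5), (101.0, 23.0), 90.0)) [382.7 148.6  40. ]
[308.8 266. ] [532.1 149.3   2. ]
(np.int32(332), array([280.2, 217.8]))
```

The turner lies flat with its handle at z = 40 in both views, it is released, and the oatcake is unchanged. I hand the job in.

```bash
python3 -c "
from rig import robot
print(robot.sign_off())"
```

```text
the job is handed in; nothing more can be done
None
```

The job is handed in at about 31 s on the clock: the oatcake lies flat and brown side up on the griddle, and the turner lies flat on the worktop, released. The first lay-down took several tries; the turner ended up being tipped flat by its blade edge.

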